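Close the plant press with the extension bar

TASK

Take the extension bar with the wide hollow head, fit its head over the stub lever of the plant press's toggle clamp, and use it to swing the lever past its dead point until the clamp is fully closed. Then lift the bar off and lay it back down flat on the bench; do not drop it, and leave the plain solid bar where it lies.

Things in the scene. Friction and masses are not known exactly. Their poses are not given: they have to be found in the camera images.
- ext_bar: Loose bar lying flat, 0.3 kg. Handle: solid grey steel 110 mm x 24 wide x 27 high. On its end a bright aluminium head 70 long, 36 wide: an upside-down U channel, open below and at the far end, 28 wide and 22 deep inside, walls 4, roof 5. Origin: mid-handle, on the underside. x along the bar to the head: handle x = -55..55, channel 55..125, mass centre about 13. It fits over the lever from above.
- plain_bar: Plain solid steel bar without a head, 180 x 24 x 27 mm, lying flat left or right of the extension bar; to be left alone. Origin on its underside, x along it: it spans x = -55 to 125 mm.
- clamp_lever (a joint): Angle of the clamp's lever, rad. It swings level about an upright pivot on the robot's side of the plant press. 0 = open (start), grows clockwise seen from above, dead point 1.15, closed stop 1.5. A spring drives it back to 0 before the dead point and on to 1.5 after it: at most 1.1-1.3 N m, near 0.5 rad (about 8 N on a bar held 160 mm from the pivot).
- lever_tip (a point): End of the stub lever (steel, 12 wide, 12 high), at mid-width and mid-height, 46 mm above the bench. Turns with the lever: x points along it outwards, z up. The pivot is 90 mm back (x = -90), in a hub of 14 mm radius, top 59 mm high. The lever points to the robot, slanting to the robot's right when open, left when closed. The 12 mm thick base board reaches 30 mm from the pivot.
Not all that is in view belongs to the job. Leave any black or brown look-alike of the ext_bar alone.

How it is judged:
On the way, in this order (a step that is already met when the one before it is completed fails the run):
1. the bar's channel is over the open lever, in line with it within 20 degrees (x of lever_tip in the frame of ext_bar between 0.05 and 0.115 m and y of lever_tip in the frame of ext_bar between -0.018 and 0.018 m and z of lever_tip in the frame of ext_bar between 0 and 0.026 m and angle between the x axis of ext_bar and the x axis of lever_tip, either way round below 0.35 rad and value of joint clamp_lever below 0.9 rad), for 0.1 s.
2. the lever is at its closed end (above 1.38 rad) with the channel still over it (value of joint clamp_lever above 1.38 rad and x of lever_tip in the frame of ext_bar between 0.04 and 0.13 m and y of lever_tip in the frame of ext_bar between -0.022 and 0.022 m and z of lever_tip in the frame of ext_bar between -0.006 and 0.03 m), for 0.1 s.
At the end, for the whole second after the job is handed in: The clamp lever stays closed (above 1.38 of 1.5 rad), and the extension bar lies at rest on the bench, right side up and flat within 7 degrees (its underside less than 8 mm above the bench) (value of joint clamp_lever above 1.38 rad and height (world z) of ext_bar between -0.01 and 0.008 m and angle between ext_bar's own z axis and vertical below 0.12 rad and linear speed of ext_bar below 0.03 m/s); the robot touches nothing.
It fails at once if the plain bar is moved by more than 30 mm (distance of plain_bar from where it was at the start of the episode above 0.03 m).
It fails at once if the extension bar is dropped (out of the fingers and faster than 0.9 m/s, a fall of over 40 mm) (linear speed of ext_bar above 0.9 m/s and contact force between the fingers and ext_bar below 0.5 N).
It also fails if it takes over 64 s, if anything falls off the work surface, if the arm or the gripper's body presses on something with over 40 N, if the wrist force passes 120 N, or if a joint passes its speed limit or range.

ROBOT

A 6-joint arm with a two-finger parallel gripper is mounted at the origin on the work surface. World frame = base frame: x ahead of the robot, y to its left, z up, the work surface at z = 0. Lengths are in m, angles in rad, forces in N, time in s.
With the tool pointing down it reaches from about 0.275 to 0.85 m from the base axis. Payload 19 kg.
Tool frame: the origin (TCP) lies on the centre line of the jaws, within the pads' length; the fingertips stand 19 mm ahead of it and the grasp point (between the pads) is the TCP; x points along the fingers, z is the direction in which the jaws open and shut, and the axes are right-handed (so a half turn about x gives the same grasp; the last joint's range is limited). The gripper opens to 85 mm and grips with 20 to 120 N. Pads are 22 mm wide; open, the fingers measure 114 mm over their backs; the gripper's body (76 mm by 85 mm) begins 54 mm behind the grasp point. The pads swing forward as they close: fully open they stand 13 mm farther back than shut.
Start: joints at [1.062, 0.15, 1.437, -0, 1.554, -0.134], TCP at [0.211, 0.535, 0.25] pointing down, gripper open.
Joint ranges: [-2.8, 2.8], [-0.68, 2.1], [0.12, 2.68], [-1.39, 4.53], [0.16, 2.79], [-2.81, 2.81]. Speed limits (rad/s): [1.89, 1.89, 2.22, 3.01, 3.01, 3.01].

INTERFACE

Orientations are given as a unit quaternion [x, y, z, w].
In Python, from plant import observe, eyes, env, spotter gives the robot as it stands. The module is installed in compiled form; this text tells all that it offers.
- The arm moves only by the tool jog_arm, never from a script. Its argument "increments" is a list of rows, each an object with "delta_pos": the shift along the tool's x, y, z in mm, a list of three; "roll": the turn about the tool's x in rad. In form: [{"delta_pos": [tx, ty, tz], "roll": roll}, ...]. A call has 1 to 8 rows; each row is the pose to reach, as a shift and turn from the pose measured when the call began, along the tool's axes at that moment; what a row does not reach only later rows make up. A row lasts 1/12 s, in which the tool goes at most 41.7 mm and 7.16 degrees, less where a joint would pass 70% of its speed; a pose out of reach is approached as far as the arm can. A call with a gripper value outside its range is refused whole. "gripper" is the opening in per cent of the stroke, from 0 (shut) to 100 (fully open), set as the call begins (left out, the last holds). The fingers move at their own pace and stop on an object; "squeeze" is the grip in N (left out, the last holds). Time passes only in rows, so rows that repeat a pose let the fingers close. It gives the time, the measured TCP pose, the force and the opening at its end, in the units of the state.
- observe(): the state, without advancing time (a new reading comes with each control period).
- eyes.capture(name): name is "scene" or "top" or "wrist"; returns a dict with "color" (400x640x3 uint8, red, green, blue), "fx", "fy", "cx", "cy" (pixels), "T" (4x4, takes a point from camera to world coordinates); the wrist camera has in their place "tool_from_camera" (4x4, takes a point from camera to tool coordinates, whose origin is the TCP and whose axes are the tool frame's). Camera axes: x right, y down, z forward; pixel columns grow to the right and rows downward; lengths in m; the calibration is good to about 2 mm. The wrist camera is an equidistant fisheye: a pixel r from the principal point sees the ray r / f radians off the axis. A picture is of the moment at which its call begins: read the wrist's pose just before it. There is no depth.
- env.close_job(): hands the job in, once; it reports no verdict.
Trained networks look in a picture, given as the dict that the camera call returned (one of the last four; its "shot" number tells which), for a name from the list of things; names that differ only in an ending like _2 or _b are one class to them, and where a whole thing is asked for, a point or a joint stands for the part that bears it (a point fixed in the world has none). Each returns a list of dicts, best first, with "conf" (0 to 1); they miss things now and then, are a little off and sometimes report something else, mostly with a low value. They report only what shows in the picture. A call takes as long as a camera call. They do not tell look-alikes from the thing itself.
- spotter.find_in(picture, query): "point" ([column, row] as shares, 0 to 1, of the picture: columns of its width, rows of its height, amid what is visible of it).
- spotter.cut_out(picture, query): "mask" (400x640 bool, what is visible of it) and "point" ([column, row] as shares, 0 to 1, of the picture: columns of its width, rows of its height, amid what is visible of it).
- spotter.place_of(picture, query): "point" ([column, row] as shares, 0 to 1, of the picture: columns of its width, rows of its height: a listed point, or the origin of a listed thing).
The state is a dict: "time": time; "joints": joint angles; "qvel": joint speeds; "effort": joint torques, N m; "eef_pos": TCP position; "ee_rot": TCP orientation; "ft_force": force on the tool from outside, world axes, zero at the start; "torque": the same for the moment, N m; "width": finger opening in m.
Only numpy, scipy, OpenCV 4.12 (cv2) and the standard library are available. Lean on these libraries where they do the work, as an engineer would, in place of code of your own. Each camera call takes 0.05 s, during which the arm holds its last target.

## Working session

There is one attempt and no reset: what is moved stays moved. The work goes in short steps, Python scripts to look and compute and a tool call to move; the robot and the scene stay as the last step left them, time stands still between calls to the robot, and variables do not carry over. Pictures are saved under pics/ and viewed, and the job is handed in when it is done.

Besides the shell and the picture viewer there is one more tool, called after "Call:" as name(argument=value, ...) on one line, values as JSON. jog_arm: Moves the arm, as the interface text tells. Its arguments: {"type":"object","properties":{"increments":{"type":"array","items":{"type":"object","properties":{"delta_pos":{"type":"array","items":{"type":"number"}},"roll":{"type":"number"}}}},"gripper":{"type":"number"},"squeeze":{"type":"number"}},"required":["increments"]}

```bash
mkdir -p pics; ls; cat > h.py <<'E'
import numpy as np, cv2
from plant import observe, eyes, env, spotter
def save(p,n,crop=None,s=1):
    im=p["color"][:,:,::-1]
    if crop: im=im[crop[1]:crop[3],crop[0]:crop[2]]
    im=cv2.resize(np.ascontiguousarray(im),None,fx=s,fy=s,interpolation=cv2.INTER_CUBIC); cv2.imwrite("pics/"+n,im)
def ray(p,uv,z):
    d=np.array([(uv[0]-p["cx"])/p["fx"],(uv[1]-p["cy"])/p["fy"],1.])
    T=np.array(p["T"]);d=T[:3,:3]@d;o=T[:3,3]
    return o+d*(z-o[2])/d[2]
def proj(p,X):
    T=np.array(p["T"]);c=T[:3,:3].T@(np.array(X)-T[:3,3]);return [p["fx"]*c[0]/c[2]+p["cx"],p["fy"]*c[1]/c[2]+p["cy"]]
E
python3 - <<'E'
from h import *
np.set_printoptions(precision=3,suppress=True)
o=observe();print({k:np.round(v,3) for k,v in o.items()})
for n in("scene","top"):
    p=eyes.capture(n);save(p,n+"0.png");print(n,np.array(p["T"]),p["fx"],p["cx"],p["cy"])
    for q in("ext_bar","plain_bar","clamp_lever"):
        for r in spotter.cut_out(p,q): print(q,"cut",r["conf"],np.array(r["point"])*[640,400],r["mask"].sum())
    for q in("ext_bar","plain_bar","lever_tip"):
        for r in spotter.place_of(p,q): 
            uv=np.array(r["point"])*[640,400];print(q,"place",r["conf"],uv,ray(p,uv,0.046 if q=="lever_tip" else 0))
E
```

```text
pics
{'time': np.float64(0.0), 'joints': array([ 1.062,  0.151,  1.438, -0.   ,  1.554, -0.134]), 'qvel': array([-0.001, -0.001, -0.001, -0.001,  0.   ,  0.   ]), 'effort': array([ -0.   , -71.303, -57.088,  -0.   ,   0.009,  -0.   ]), 'eef_pos': array([0.21 , 0.535, 0.25 ]), 'ee_rot': array([-0.398,  0.585,  0.398,  0.584]), 'ft_force': array([ 0.427,  0.165, -0.118]), 'torque': array([0.009, 0.029, 0.006]), 'width': np.float64(0.086)}
scene [[ 0.483  0.654 -0.582  1.286]
 [ 0.875 -0.351  0.332 -0.69 ]
 [ 0.013 -0.67  -0.742  1.036]
 [ 0.     0.     0.     1.   ]] 455.9939010131015 310.47364536084046 197.88324532871968
ext_bar cut 0.73 [143.424 239.   ] 621
ext_bar cut 0.63 [260.992 161.68 ] 482
ext_bar cut 0.55 [317.696 201.8  ] 502
plain_bar cut 0.77 [285.824 220.4  ] 578
clamp_lever cut 0.74 [426.304 187.8  ] 261
ext_bar place 0.94 [172.416 236.2  ] [ 0.417 -0.642  0.   ]
ext_bar place 0.76 [313.216 195.4  ] [ 0.469 -0.214  0.   ]
ext_bar place 0.6 [270.528 168.32 ] [ 0.299 -0.278  0.   ]
ext_bar place 0.34 [272.32 214.68] [ 0.479 -0.358  0.   ]
plain_bar place 0.62 [275.328 212.4  ] [ 0.475 -0.347  0.   ]
lever_tip place 0.69 [399.616 182.   ] [0.581 0.022 0.046]
top [[ 0.022 -0.992  0.121  0.352]
 [-1.    -0.023 -0.005 -0.221]
 [ 0.008 -0.121 -0.993  1.193]
 [ 0.     0.     0.     1.   ]] 408.99488430239506 315.72087050664027 193.47523913497037
ext_bar cut 0.88 [336.192 279.88 ] 669
ext_bar cut 0.68 [313.792 189.92 ] 682
ext_bar cut 0.58 [480.384 230.52 ] 690
plain_bar cut 0.67 [354.816 192.8  ] 574
clamp_lever cut 0.52 [214.912 137.08 ] 239
ext_bar place 0.72 [331.072 260.12 ] [ 0.305 -0.275  0.   ]
ext_bar place 0.72 [459.712 226.12 ] [ 0.411 -0.649  0.   ]
ext_bar place 0.58 [311.616 205.   ] [ 0.463 -0.216  0.   ]
plain_bar place 0.7 [356.096 207.28 ] [ 0.459 -0.346  0.   ]
lever_tip place 0.83 [226.112 165.2  ] [0.567 0.03  0.046]
```

View pics/scene0.png

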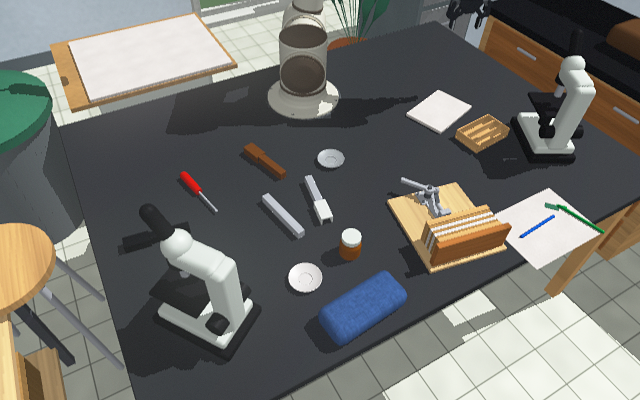

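View pics/top0.png

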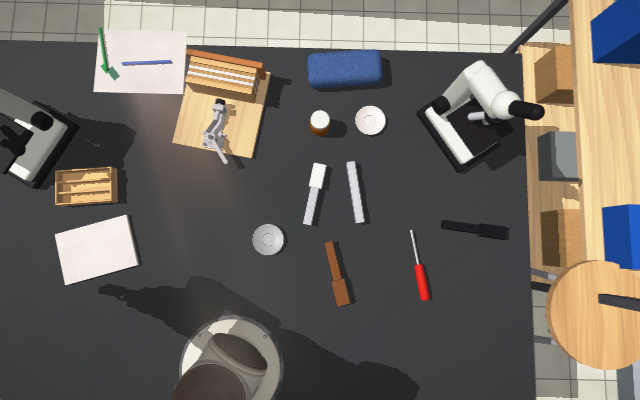

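```bash
python3 - <<'E'
import cv2
a=cv2.imread("pics/top0.png");cv2.imwrite("pics/top0c.png",cv2.resize(a[90:310,200:400],None,fx=3.6,fy=2.7*1,interpolation=cv2.INTER_CUBIC))
a=cv2.imread("pics/scene0.png");cv2.imwrite("pics/scene0c.png",cv2.resize(a[120:270,240:440],None,fx=4,fy=4,interpolation=cv2.INTER_CUBIC))
E
```

```text
(no output)
```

View pics/scene0c.png

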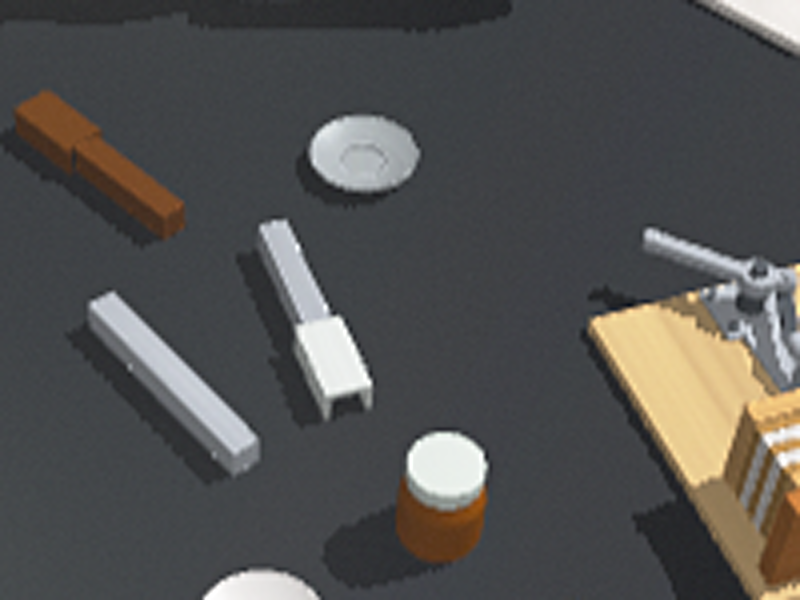

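View pics/top0c.png

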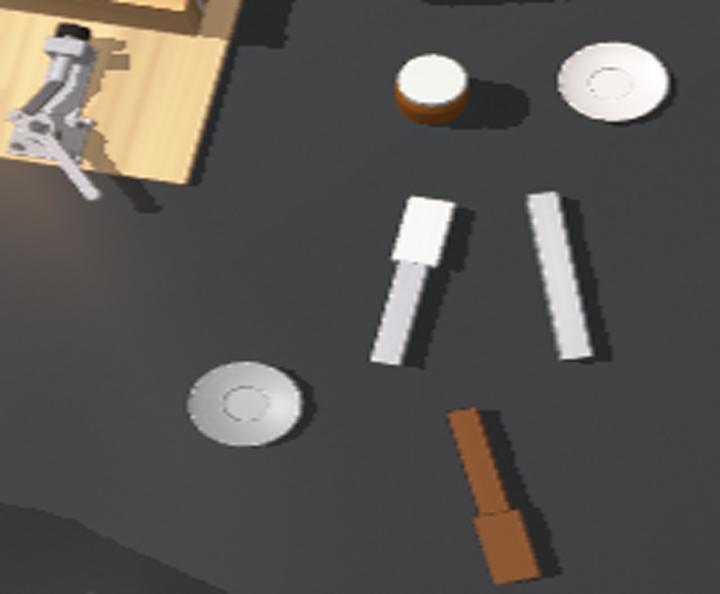

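The top view offers four candidates:
- Grey bar with a bright wide head at (314,190).
- Plain grey bar at (355,193).
- Brown look-alike at (338,275).
- Black look-alike at (475,230).

Only the one at (314,190) has a grey handle and a bright open U head. The crop shows the open channel end, so that is the ext_bar. Next I'll measure its pose and the lever.

```bash
python3 - <<'E'
from h import *
np.set_printoptions(precision=4,suppress=True)
p=eyes.capture("top")
for r in spotter.cut_out(p,"ext_bar"):
    uv=np.array(r["point"])*[640,400]
    if np.hypot(*(uv-[314,190]))<12:
        c=cv2.findContours(r["mask"].astype(np.uint8),cv2.RETR_EXTERNAL,cv2.CHAIN_APPROX_NONE)[0]
        c=max(c,key=cv2.contourArea).reshape(-1,2)
        w=np.array([ray(p,q,0.027)[:2] for q in c])
        print(cv2.minAreaRect((w*1000).astype(np.float32)))
        m=w.mean(0);e=np.linalg.svd(w-m)[2][0];print(m,e,np.arctan2(e[1],e[0]),((w-m)@e).min(),((w-m)@e).max())
print("ends",ray(p,(319.4,164),.027),ray(p,(307.5,224),.027))
print("pivot",ray(p,(211,137),.059),"tip",ray(p,(226.2,161.5),.048))
s=eyes.capture("scene")
print("scene pivot",ray(s,(240+760/4,120+265/4),.059),"tip",ray(s,(240+650/4,120+236/4),.046))
print("scene ends",ray(s,(240+275/4,120+223/4),.027),ray(s,(240+348/4,120+382/4),.027))
E
```

```text
((492.75048828125, -218.94088745117188), (35.137001037597656, 179.78204345703125), 79.99614715576172)
[ 0.4938 -0.2187] [-0.9823  0.1871] 2.953340492572934 -0.08897518291368998 0.0909776111742991
ends [ 0.5802 -0.2355  0.027 ] [ 0.4059 -0.2053  0.027 ]
pivot [0.6443 0.0739 0.059 ] tip [0.5769 0.0299 0.048 ]
scene pivot [0.647 0.082 0.059] tip [0.5745 0.0375 0.046 ]
scene ends [ 0.4109 -0.1986  0.027 ] [ 0.5772 -0.2298  0.027 ]
```

```bash
cat >> h.py <<'E'
from scipy.spatial.transform import Rotation as R
def go(target,yaw=None,rot_sym=True):
    """target TCP world; yaw = desired bar-axis heading -> delta in tool mm & roll"""
    o=observe();Rm=R.from_quat(o["ee_rot"]).as_matrix();d=Rm.T@(np.array(target)-o["eef_pos"])*1000
    z=Rm[:,2];cur=np.arctan2(z[1],z[0])  # heading of tool z
    out={"d":np.round(d,1),"toolx":np.round(Rm[:,0],3),"zheading_deg":np.round(np.degrees(cur),1),"j":np.round(o["joints"],2),"t":o["time"]}
    if yaw is not None:
        w=yaw+np.pi/2-cur;w=(w+np.pi/2)%np.pi-np.pi/2   # world turn ccw
        out["roll"]=round(-w,3); # tool x is down
    print(out)
E
python3 - <<'E'
from h import *
go([0.52,0.0,0.25],-0.175)
E
```

```text
{'d': array([ 3.000e-01, -4.839e+02, -3.846e+02]), 'toolx': array([-0., -0., -1.]), 'zheading_deg': np.float64(68.5), 'j': array([ 1.06,  0.15,  1.44,  0.  ,  1.55, -0.13]), 't': 0.85, 'roll': np.float64(-0.2)}
```

Call:
jog_arm(increments=[{"delta_pos": [0,-240,-190],"roll": -0.1},{"delta_pos": [0,-484,-385],"roll": -0.2},{"delta_pos": [0,-484,-385],"roll": -0.2},{"delta_pos": [0,-484,-385],"roll": -0.2},{"delta_pos": [0,-484,-385],"roll": -0.2},{"delta_pos": [0,-484,-385],"roll": -0.2},{"delta_pos": [0,-484,-385],"roll": -0.2},{"delta_pos": [0,-484,-385],"roll": -0.2}], gripper=70)

```text
time: 1.52
eef_pos: [0.3778, 0.2446, 0.2506]
ee_rot: [-0.455, 0.541, 0.454, 0.542]
ft_force: [1.8, 0.9, 1.0]
width: 0.0598
```

```bash
python3 - <<'E'
from h import *
go([0.52,0.0,0.25],-0.175)
E
```

```text
{'d': array([   0.6, -182.5, -216.2]), 'toolx': array([ 0.001,  0.   , -1.   ]), 'zheading_deg': np.float64(80.0), 'j': array([ 0.4 , -0.11,  1.71, -0.  ,  1.55, -0.99]), 't': 1.5167, 'roll': np.float64(0.0)}
```

Call:
jog_arm(increments=[{"delta_pos": [0,-182,-216],"roll": 0},{"delta_pos": [0,-182,-216],"roll": 0},{"delta_pos": [0,-182,-216],"roll": 0},{"delta_pos": [0,-182,-216],"roll": 0},{"delta_pos": [0,-182,-216],"roll": 0},{"delta_pos": [0,-182,-216],"roll": 0},{"delta_pos": [0,-182,-216],"roll": 0},{"delta_pos": [0,-182,-216],"roll": 0}])

```text
time: 2.18
eef_pos: [0.5215, -0.0045, 0.2499]
ee_rot: [-0.454, 0.543, 0.453, 0.542]
ft_force: [0.6, 1.3, -0.1]
width: 0.0597
```

```bash
cat >> h.py <<'E'
def wcap():
    o=observe();p=eyes.capture("wrist");T=np.eye(4);T[:3,:3]=R.from_quat(o["ee_rot"]).as_matrix();T[:3,3]=o["eef_pos"]
    p=dict(p);p["W"]=T@np.array(p["tool_from_camera"]);return p
def wray(p,uv,z):
    a=np.array([uv[0]-p["cx"],uv[1]-p["cy"]])/[p["fx"],p["fy"]];th=np.hypot(*a)
    d=np.r_[a/th*np.sin(th),np.cos(th)] if th>0 else np.array([0,0,1.])
    d=p["W"][:3,:3]@d;o=p["W"][:3,3];return o+d*(z-o[2])/d[2]
def wproj(p,X):
    c=np.linalg.inv(p["W"])@np.r_[X,1];r=np.hypot(c[0],c[1]);th=np.arctan2(r,c[2]);return [p["cx"]+p["fx"]*th*c[0]/r,p["cy"]+p["fy"]*th*c[1]/r]
E
python3 - <<'E'
from h import *
go([0.5,0.0,0.25],-0.175)
p=wcap();save(p,"w1.png");print(p["W"][:3,3],p["fx"],p["cx"],p["cy"])
for q in("lever_tip","ext_bar"):
    for r in spotter.place_of(p,q):
        uv=np.array(r["point"])*[640,400];print(q,r["conf"],uv,wray(p,uv,0.046 if q=="lever_tip" else 0))
E
```

```text
{'d': array([-0.1, 22. ,  0.6]), 'toolx': array([ 0.   , -0.001, -1.   ]), 'zheading_deg': np.float64(79.8), 'j': array([-0.16,  0.04,  1.56, -0.  ,  1.54, -1.55]), 't': 2.1833, 'roll': np.float64(-0.004)}
[0.43810447 0.01040314 0.37322544] 309.70691628693146 322.21579162287134 198.5643193836723
lever_tip 0.94 [362.112 209.8  ] [0.57046886 0.03236248 0.046     ]
ext_bar 0.65 [103.232  53.52 ] [ 0.29854688 -0.27705143  0.        ]
ext_bar 0.62 [160.832 152.68 ] [ 0.46240912 -0.2142584   0.        ]
ext_bar 0.54 [  2.176 179.68 ] [ 0.41146053 -0.638824    0.        ]
```

View pics/w1.png

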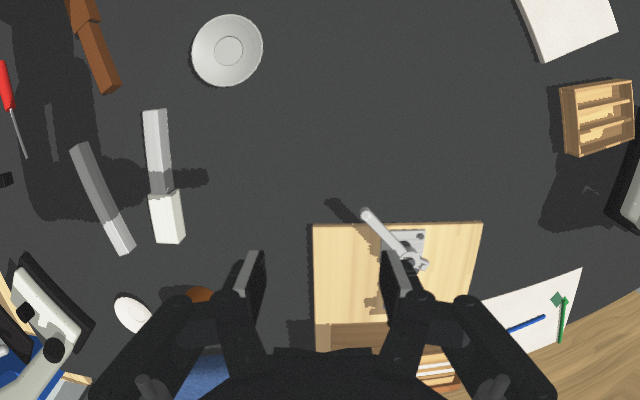

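The wrist view shows the lever tip at about (364,211), the hub at about (413,262) and the ext_bar at (160,180). I'll read the lever direction from these.

```bash
python3 - <<'E'
import cv2
a=cv2.imread("pics/w1.png");cv2.imwrite("pics/w1c.png",cv2.resize(a[195:280,340:450],None,fx=7,fy=7,interpolation=cv2.INTER_CUBIC))
E
```

```text
(no output)
```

View pics/w1c.png

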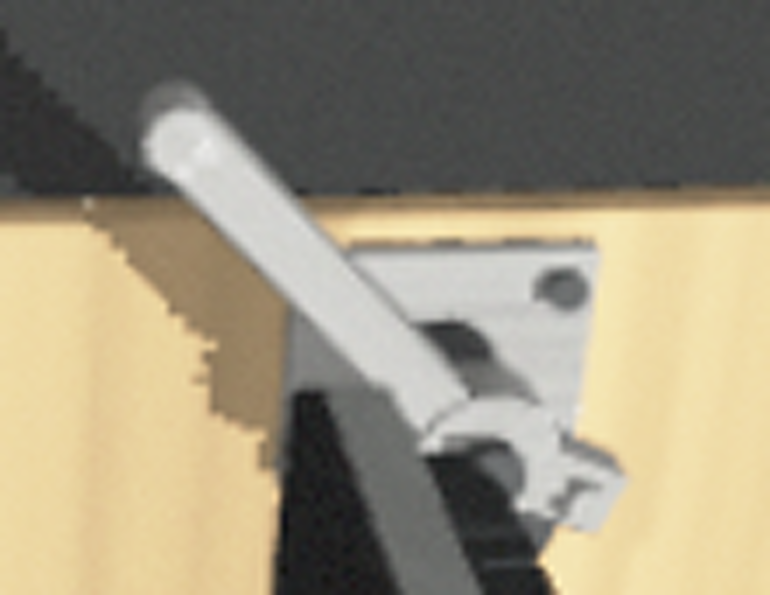

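```bash
python3 - <<'E'
from h import *
p=wcap()
f=lambda c,z:wray(p,(340+c[0]/7,195+c[1]/7),z)
a=f((165,125),.05);b=f((430,395),.052);a2=f((185,150),.052);h=f((490,455),.059)
print(a,a2,b,h,np.degrees(np.arctan2(*(b-a2)[1::-1])),np.degrees(np.arctan2(*(h-a)[1::-1])),np.hypot(*(h-a)[:2]))
go([0.465,-0.214,0.12],-0.175)
E
```

```text
[0.5707763  0.03855198 0.05      ] [0.57484412 0.04107226 0.052     ] [0.62831713 0.07807299 0.052     ] [0.63834751 0.08660572 0.059     ] 34.68135650032019 35.418806810910716 0.08291580415839764
{'d': array([ 130.5,   16.2, -221.1]), 'toolx': array([ 0.001,  0.   , -1.   ]), 'zheading_deg': np.float64(80.0), 'j': array([-0.15,  0.03,  1.56,  0.  ,  1.54, -1.54]), 't': 2.3833, 'roll': np.float64(0.001)}
```

Call:
jog_arm(increments=[{"delta_pos": [0,16,-221]},{"delta_pos": [0,16,-221]},{"delta_pos": [40,16,-221]},{"delta_pos": [80,16,-221]},{"delta_pos": [130,16,-221]},{"delta_pos": [130,16,-221]},{"delta_pos": [130,16,-221]},{"delta_pos": [130,16,-221]}])

```text
$.increments[0]: bad value
```

```bash
python3 - <<'E'
from h import *
p=wcap();save(p,"w2.png")
go([0.466,-0.2145,0.022],-0.175)
for q in("ext_bar",):
    for r in spotter.place_of(p,q):
        uv=np.array(r["point"])*[640,400];print(q,r["conf"],uv,wray(p,uv,0))
    for r in spotter.cut_out(p,"ext_bar"): print("cut",r["conf"],np.array(r["point"])*[640,400])
E
```

```text
{'d': array([ 228.6,   15.3, -221.8]), 'toolx': array([ 0.001,  0.   , -1.   ]), 'zheading_deg': np.float64(80.1), 'j': array([-0.15,  0.03,  1.56,  0.  ,  1.54, -1.54]), 't': 2.4333, 'roll': np.float64(0.002)}
ext_bar 0.74 [102.08  59.4 ] [ 0.30511439 -0.27615003  0.        ]
ext_bar 0.58 [157.568 152.08 ] [ 0.459121   -0.21388657  0.        ]
cut 0.9 [155.904 187.   ]
cut 0.85 [90.304 42.4  ]
cut 0.5 [  8.384 179.6  ]
```

View pics/w2.png

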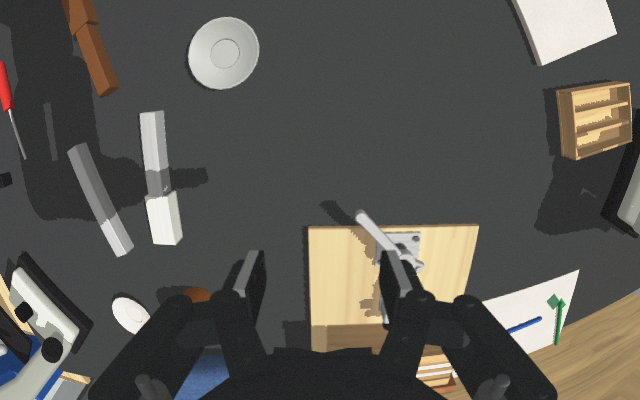

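The move was refused because each row needs a roll. The picture is unchanged apart from about 3 px of settling. Repeating it with roll.

Call:
jog_arm(increments=[{"delta_pos": [0,16,-221],"roll": 0},{"delta_pos": [0,16,-221],"roll": 0},{"delta_pos": [40,16,-221],"roll": 0},{"delta_pos": [80,16,-221],"roll": 0},{"delta_pos": [130,16,-221],"roll": 0},{"delta_pos": [130,16,-221],"roll": 0},{"delta_pos": [130,16,-221],"roll": 0},{"delta_pos": [130,16,-221],"roll": 0}])

```text
time: 3.2
eef_pos: [0.463, -0.2141, 0.116]
ee_rot: [-0.453, 0.542, 0.457, 0.541]
ft_force: [-0.8, 0.5, -1.6]
width: 0.0596
```

```bash
python3 - <<'E'
from h import *
p=wcap();p=wcap();save(p,"w3.png")
go([0.466,-0.2145,0.022],-0.175)
for r in spotter.place_of(p,"ext_bar"):
    uv=np.array(r["point"])*[640,400];print(r["conf"],uv,wray(p,uv,0))
for r in spotter.cut_out(p,"ext_bar"):
    uv=np.array(r["point"])*[640,400];print("cut",r["conf"],uv)
E
```

```text
{'d': array([98.6, -0.9, -1.3]), 'toolx': array([ 0.   ,  0.001, -1.   ]), 'zheading_deg': np.float64(80.1), 'j': array([-0.58,  0.1 ,  1.76,  0.  ,  1.28, -1.98]), 't': 3.3, 'roll': np.float64(0.002)}
0.68 [323.52 193.92] [ 0.45886718 -0.21137746  0.        ]
0.67 [  4.096 213.72 ] [ 0.40885417 -0.64493248  0.        ]
0.65 [210.368  24.6  ] [ 0.30321615 -0.27547925  0.        ]
cut 0.86 [ 11.776 215.72 ]
cut 0.77 [323.2  243.12]
cut 0.76 [211.392  39.28 ]
```

View pics/w3.png

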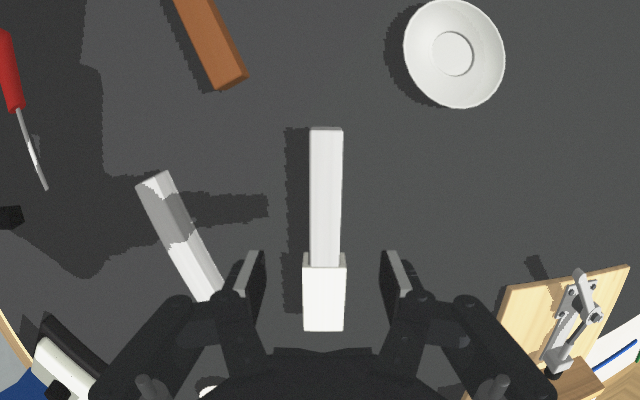

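Before closing, the picture confirms the target: grey handle running from (326,128) to (325,265), with the wide white head below it at (324,292). It lies midway between the fingers, and the plain bar is at the left.

```bash
python3 - <<'E'
from h import *
p=wcap()
a=wray(p,(326.5,129),.027);b=wray(p,(324.7,262),.027);c=wray(p,(323.5,331),.027);c0=wray(p,(324.7,254),.027)
print(a,b,c,np.degrees(np.arctan2(*(b-a)[1::-1])),np.degrees(np.arctan2(*(c-a)[1::-1])),np.hypot(*(b-a)[:2]),np.hypot(*(c-a)[:2]))
d=(c-a)/np.linalg.norm(c-a);print("origin",a+d*.055)
go(list((a+d*.06)[:2])+[.022],np.arctan2(d[1],d[0]))
print(observe()["eef_pos"])
E
```

```text
[ 0.40676138 -0.19987162  0.027     ] [ 0.51163359 -0.21904803  0.027     ] [ 0.58809883 -0.23312544  0.027     ] -10.362339663042004 -10.39149050100055 0.10661105140425751 0.1843612923616247
origin [ 0.46085928 -0.20979214  0.027     ]
{'d': array([100.4,   1.4,   2.1]), 'toolx': array([ 0.003, -0.001, -1.   ]), 'zheading_deg': np.float64(80.2), 'j': array([-0.58,  0.1 ,  1.76,  0.  ,  1.28, -1.98]), 't': 3.45, 'roll': np.float64(0.01)}
[ 0.4664429  -0.21295145  0.1224298 ]
```

Call:
jog_arm(increments=[{"delta_pos": [35,0,2],"roll": 0.01},{"delta_pos": [65,0,2],"roll": 0.01},{"delta_pos": [85,0,2],"roll": 0.01},{"delta_pos": [94,0,2],"roll": 0.01},{"delta_pos": [98,0,2],"roll": 0.01},{"delta_pos": [98,0,2],"roll": 0.01},{"delta_pos": [98,0,2],"roll": 0.01}])

```text
time: 4.03
eef_pos: [0.4679, -0.2113, 0.0259]
ee_rot: [-0.454, 0.542, 0.451, 0.544]
ft_force: [0.1, -0.4, 0.7]
width: 0.0599
```

Call:
jog_arm(increments=[{"delta_pos": [3,0,0],"roll": 0},{"delta_pos": [3,0,0],"roll": 0},{"delta_pos": [3,0,0],"roll": 0},{"delta_pos": [3,0,0],"roll": 0},{"delta_pos": [3,0,0],"roll": 0},{"delta_pos": [3,0,0],"roll": 0},{"delta_pos": [3,0,0],"roll": 0},{"delta_pos": [3,0,0],"roll": 0}], gripper=0, squeeze=80)

```text
time: 4.7
eef_pos: [0.4683, -0.2115, 0.0238]
ee_rot: [-0.455, 0.542, 0.451, 0.544]
ft_force: [-2.3, 1.5, 9.4]
width: 0.0223
```

Call:
jog_arm(increments=[{"delta_pos": [0,0,0],"roll": 0},{"delta_pos": [0,0,0],"roll": 0},{"delta_pos": [0,0,0],"roll": 0}], squeeze=110)

```text
time: 4.95
eef_pos: [0.4683, -0.2116, 0.0239]
ee_rot: [-0.455, 0.542, 0.451, 0.544]
ft_force: [-0.3, 0.0, 2.6]
width: 0.022
```

```bash
python3 - <<'E'
from h import *
o=observe();print(o["eef_pos"],o["width"],o["ft_force"])
p=wcap();save(p,"w4.png")
E
```

```text
[ 0.46831173 -0.21156348  0.02394587] 0.021958839214696317 [-0.32275792  0.03089481  2.55463257]
```

View pics/w4.png

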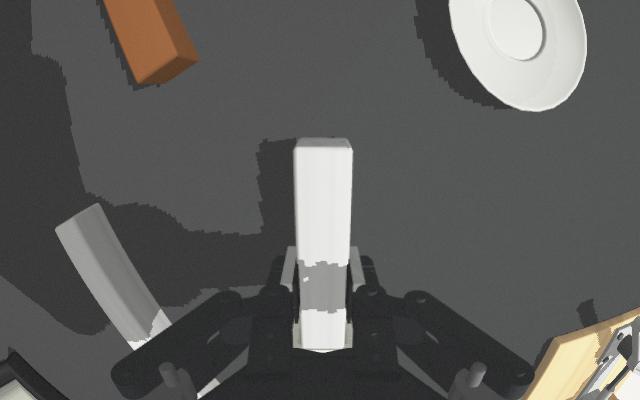

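The bar is gripped (width 22 mm) and runs straight down the middle of the picture. Lifting and moving toward the lever.

```bash
python3 - <<'E'
from h import *
p=wcap();o=observe()
a=wray(p,(323,149),.027);print(a,np.hypot(*(a-o["eef_pos"])[:2]))
go([0.46,-0.1,0.2],np.radians(34))
E
```

```text
[ 0.40546434 -0.19997827  0.027     ] 0.06393586307582758
{'d': array([-176.4,   27.2,  108. ]), 'toolx': array([ 0.006, -0.003, -1.   ]), 'zheading_deg': np.float64(79.6), 'j': array([-0.57,  0.21,  1.86,  0.  ,  1.07, -1.96]), 't': 5.05, 'roll': np.float64(-0.775)}
```

Call:
jog_arm(increments=[{"delta_pos": [-25,0,0],"roll": 0},{"delta_pos": [-60,0,0],"roll": 0},{"delta_pos": [-95,5,20],"roll": -0.12},{"delta_pos": [-130,12,45],"roll": -0.24},{"delta_pos": [-155,18,70],"roll": -0.36},{"delta_pos": [-176,24,90],"roll": -0.48},{"delta_pos": [-176,27,108],"roll": -0.6},{"delta_pos": [-176,27,108],"roll": -0.72}])

```text
time: 5.72
eef_pos: [0.4604, -0.0975, 0.201]
ee_rot: [0.619, -0.346, -0.613, -0.347]
ft_force: [-0.3, -0.0, -3.1]
width: 0.0219
```

Call:
jog_arm(increments=[{"delta_pos": [0,0,0],"roll": -0.06},{"delta_pos": [0,0,0],"roll": -0.06},{"delta_pos": [0,0,0],"roll": -0.06}])

```text
time: 5.97
eef_pos: [0.4603, -0.0975, 0.2009]
ee_rot: [0.629, -0.328, -0.623, -0.329]
ft_force: [-0.3, -0.7, -2.7]
width: 0.0219
```

```bash
python3 - <<'E'
from h import *
o=observe();print(o["eef_pos"],o["width"],o["ft_force"])
go([0.46,-0.1,0.2],np.radians(34))
p=wcap();save(p,"w5.png")
for r in spotter.place_of(p,"lever_tip"):
    uv=np.array(r["point"])*[640,400];print(r["conf"],uv,wray(p,uv,.046))
E
```

```text
[ 0.46026473 -0.0974755   0.2008549 ] 0.021918104071591556 [-0.25438027 -0.71267403 -2.66399282]
{'d': array([ 0.9,  1.7, -1.9]), 'toolx': array([ 0.008, -0.003, -1.   ]), 'zheading_deg': np.float64(124.6), 'j': array([-0.37, -0.05,  1.75,  0.  ,  1.44, -2.55]), 't': 5.9667, 'roll': np.float64(0.011)}
```

View pics/w5.png

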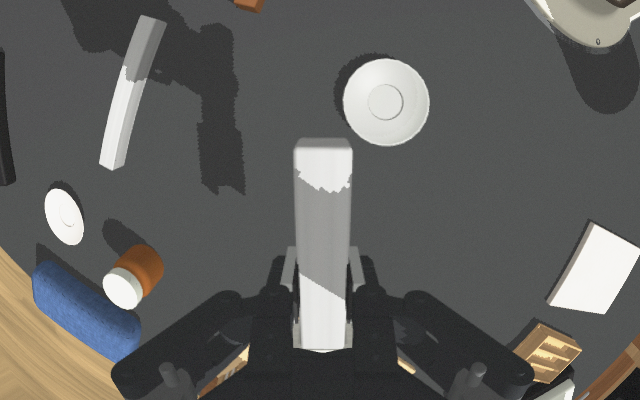

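The lever is hidden behind the gripper in this view. I'll get it from the settled w2 picture and its known pose, and cross-check with the fixed cameras.

```bash
python3 - <<'E'
from h import *
import cv2
a=cv2.imread("pics/w2.png");cv2.imwrite("pics/w2c.png",cv2.resize(a[200:285,340:440],None,fx=7,fy=7,interpolation=cv2.INTER_CUBIC))
s=eyes.capture("scene");save(s,"s2c.png",(370,150,500,240),6)
t=eyes.capture("top");save(t,"t2c.png",(180,90,270,180),6)
for p in(s,t):
    for q in ("lever_tip",):
        for r in spotter.place_of(p,q): uv=np.array(r["point"])*[640,400];print(uv,r["conf"],ray(p,uv,.046))
E
```

```text
[401.28 182.88] 0.6 [0.58607622 0.02435654 0.046     ]
```

View pics/w2c.png

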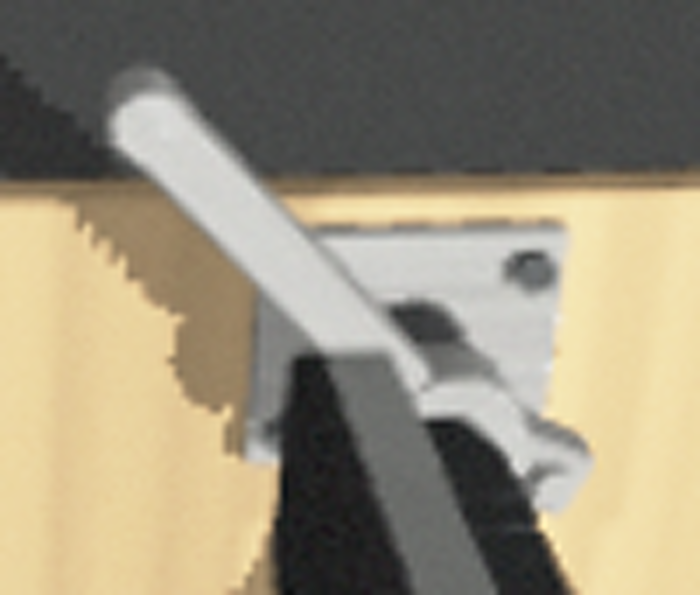

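View pics/t2c.png

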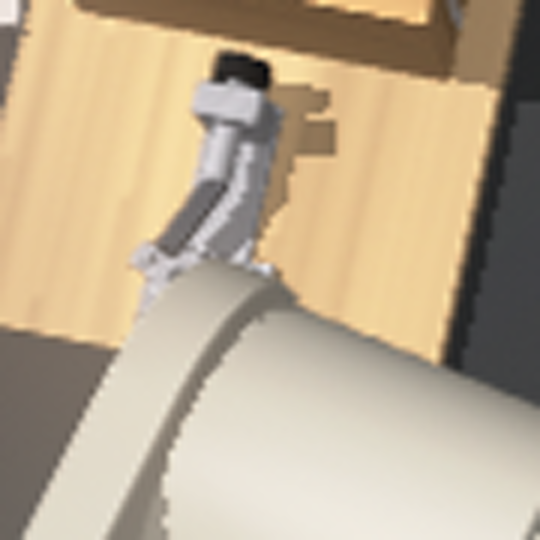

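View pics/s2c.png

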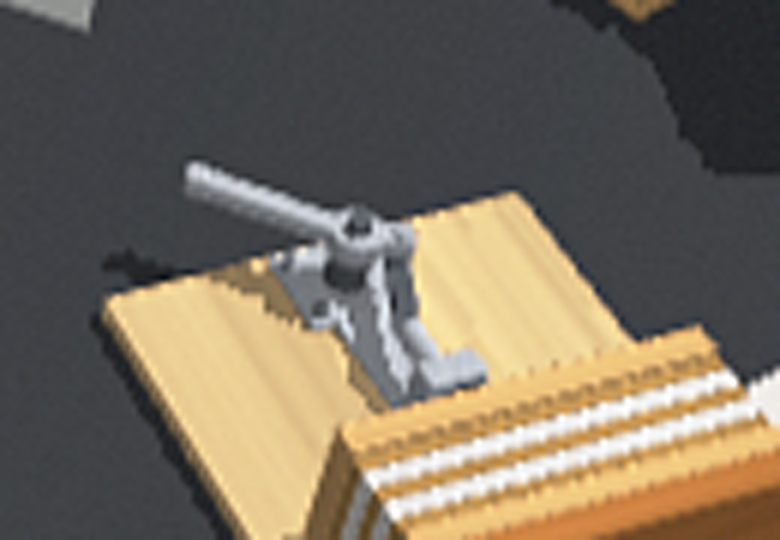

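```bash
python3 - <<'E'
from h import *
p=wcap()
h=np.radians(80.1);z=np.array([np.cos(h),np.sin(h),0]);x=np.array([0.001,0,-1]);y=np.cross(z,x)
T=np.eye(4);T[:3,:3]=np.c_[x,y,z];T[:3,3]=[.5192,.0014,.2506];p["W"]=T@p["tool_from_camera"]
f=lambda c,zz:wray(p,(340+c[0]/7,200+c[1]/7),zz)
a=f((128,100),.052);b=f((375,350),.052);a2=f((150,125),.052)
print(a,a2,b,np.degrees(np.arctan2(*(b-a2)[1::-1])))
s=eyes.capture("scene")
t=ray(s,(401.3,179.3),.046);pv=ray(s,(429.2,187.5),.059);print(t,pv,np.degrees(np.arctan2(*(pv-t)[1::-1])),np.hypot(*(pv-t)[:2]))
E
```

```text
[0.57062367 0.03394063 0.052     ] [0.57558113 0.03690815 0.052     ] [0.62428621 0.07036312 0.052     ] 34.4847308698927
[0.5738016  0.03352019 0.046     ] [0.6498756  0.07668495 0.059     ] 29.570789436399984 0.08746685652708396
```

```bash
python3 - <<'E'
from h import *
go([0.517,-0.0005,0.115],np.radians(32.5))
E
```

```text
{'d': array([  86.1, -101.4,   48.2]), 'toolx': array([ 0.008, -0.003, -1.   ]), 'zheading_deg': np.float64(124.7), 'j': array([-0.37, -0.05,  1.75,  0.  ,  1.44, -2.55]), 't': 6.3667, 'roll': np.float64(0.038)}
```

Call:
jog_arm(increments=[{"delta_pos": [0,-34,16],"roll": 0.04},{"delta_pos": [0,-68,32],"roll": 0.04},{"delta_pos": [20,-101,48],"roll": 0.04},{"delta_pos": [50,-101,48],"roll": 0.04},{"delta_pos": [75,-101,48],"roll": 0.04},{"delta_pos": [86,-101,48],"roll": 0.04},{"delta_pos": [86,-101,48],"roll": 0.04},{"delta_pos": [86,-101,48],"roll": 0.04}])

```text
time: 7.03
eef_pos: [0.5169, -0.0013, 0.1158]
ee_rot: [0.623, -0.34, -0.617, -0.341]
ft_force: [1.0, 0.9, -1.6]
width: 0.0217
```

```bash
python3 - <<'E'
from h import *
go([0.517,-0.0005,0.057],np.radians(32.5));print(observe()["eef_pos"])
s=eyes.capture("scene");save(s,"s3c.png",(350,130,480,230),6)
t=eyes.capture("top");save(t,"t3c.png",(180,90,290,190),6)
E
```

```text
{'d': array([58.8, -0.2,  1. ]), 'toolx': array([ 0.008, -0.003, -1.   ]), 'zheading_deg': np.float64(122.4), 'j': array([-0.15,  0.11,  1.76, -0.  ,  1.26, -2.29]), 't': 7.0333, 'roll': np.float64(-0.002)}
[ 0.51692156 -0.00127636  0.11580009]
```

View pics/s3c.png

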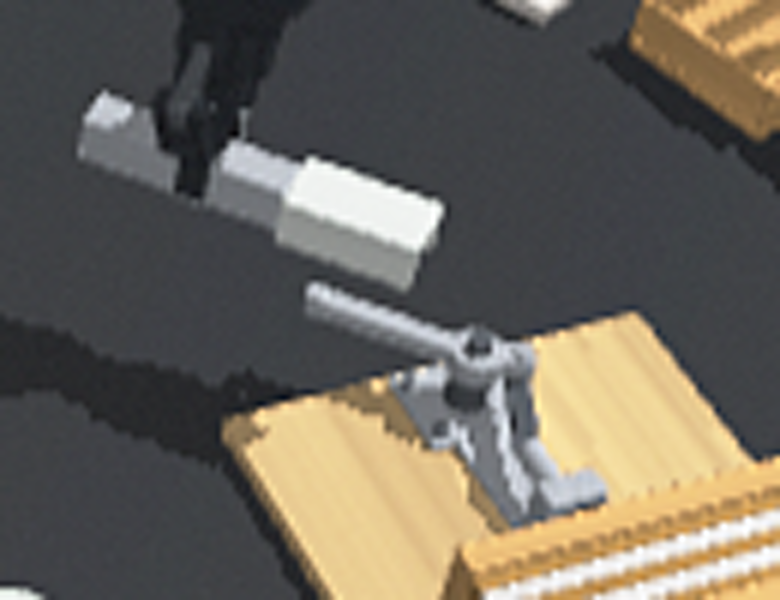

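View pics/t3c.png

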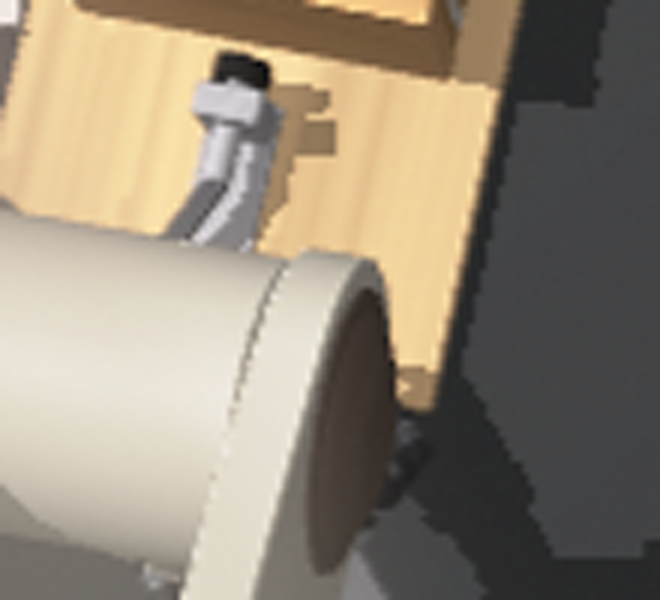

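```bash
python3 - <<'E'
from h import *
s=eyes.capture("scene");o=observe()
u=np.array([np.cos(np.radians(32.4)),np.sin(np.radians(32.4)),0])
f=lambda c:ray(s,(350+c[0]/6,130+c[1]/6),.119)
print(f((362,203)),o["eef_pos"]+u*.082)
r=(f((296,177)));e=f((428,228));print(r,e,np.degrees(np.arctan2(*(e-r)[1::-1])),np.hypot(*(e-r)[:2]))
E
```

```text
[0.58755043 0.04138787 0.119     ] [0.58675273 0.04255958 0.11687982]
[0.55738216 0.02401313 0.119     ] [0.61664259 0.05889323 0.119     ] 30.480647780754282 0.06876350574574458
```

The model and scene picture agree within 1–2 mm. Lowering the head over the lever.

Call:
jog_arm(increments=[{"delta_pos": [15,0,1],"roll": 0.01},{"delta_pos": [30,0,1],"roll": 0.01},{"delta_pos": [42,0,1],"roll": 0.01},{"delta_pos": [50,0,1],"roll": 0.01},{"delta_pos": [56,0,1],"roll": 0.01},{"delta_pos": [58,0,1],"roll": 0.01},{"delta_pos": [58,0,1],"roll": 0.01},{"delta_pos": [58,0,1],"roll": 0.01}])

```text
time: 7.85
eef_pos: [0.518, -0.0008, 0.0596]
ee_rot: [0.622, -0.343, -0.614, -0.345]
ft_force: [0.2, -0.7, -3.1]
width: 0.022
```

```bash
python3 - <<'E'
from h import *
go([0.517,-0.0005,0.057],np.radians(32.5));print(observe()["eef_pos"],observe()["ft_force"])
s=eyes.capture("scene");save(s,"s4c.png",(350,130,480,230),6)
E
```

```text
{'d': array([2.5, 0.7, 0.8]), 'toolx': array([ 0.012, -0.003, -1.   ]), 'zheading_deg': np.float64(121.8), 'j': array([-0.15,  0.17,  1.82, -0.  ,  1.14, -2.27]), 't': 7.85, 'roll': np.float64(-0.012)}
[ 0.51795575 -0.00079489  0.05955515] [ 0.15632302 -0.73508205 -3.13981916]
```

View pics/s4c.png

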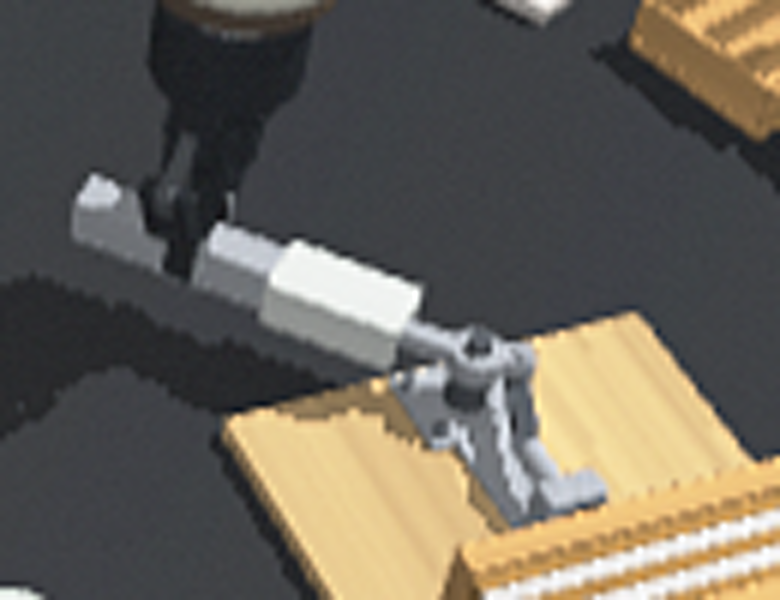

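The head sits over the lever with about 55 mm of overlap and no contact force. I'll start the swing about the pivot at radius 152 mm, with the yaw leading slightly.

Call:
jog_arm(increments=[{"delta_pos": [2,0,12],"roll": 0.1},{"delta_pos": [2,-2,24],"roll": 0.2},{"delta_pos": [2,-4,36],"roll": 0.28},{"delta_pos": [2,-8,48],"roll": 0.36},{"delta_pos": [2,-12,59],"roll": 0.44},{"delta_pos": [2,-17,70],"roll": 0.52},{"delta_pos": [2,-17,70],"roll": 0.52},{"delta_pos": [2,-17,70],"roll": 0.52}], squeeze=120)

```text
time: 8.57
eef_pos: [0.4954, 0.0673, 0.0576]
ee_rot: [0.513, -0.49, -0.504, -0.493]
ft_force: [-3.5, -11.7, -1.6]
width: 0.0216
```

```bash
cat >> h.py <<'E'
P=np.array([.646,.081])
def st():
    o=observe();z=R.from_quat(o["ee_rot"]).as_matrix()[:,2];v=P-o["eef_pos"][:2]
    print(o["eef_pos"].round(4),"F",o["ft_force"].round(1),"w",o["width"].round(4),"yaw",round(np.degrees(np.arctan2(z[1],z[0]))-90,1),"R",np.hypot(*v).round(4),"bearing",np.degrees(np.arctan2(v[1],v[0])).round(1),o["time"])
E
python3 - <<'E'
from h import *
st()
s=eyes.capture("scene");save(s,"s5c.png",(350,130,480,230),6)
E
```

```text
Traceback (most recent call last):
  File "h.py", line 35, in st
    print(o["eef_pos"].round(4),"F",o["ft_force"].round(1),"w",o["width"].round(4),"yaw",round(np.degrees(np.arctan2(z[1],z[0]))-90,1),"R",np.hypot(*v).round(4),"bearing",np.degrees(np.arctan2(v[1],v[0])).round(1),o["time"])
                                                               ^^^^^^^^^^^^^^^^
AttributeError: 'float' object has no attribute 'round'
```

```bash
sed -i 's/o\["width"\].round(4)/round(float(o["width"]),4)/' h.py
python3 - <<'E'
from h import *
st()
s=eyes.capture("scene");save(s,"s5c.png",(350,130,480,230),6)
E
```

```text
[0.4954 0.0673 0.0576] F [ -3.5 -11.7  -1.6] w 0.0216 yaw 2.0 R 0.1512 bearing 5.2 8.5667
```

View pics/s5c.png

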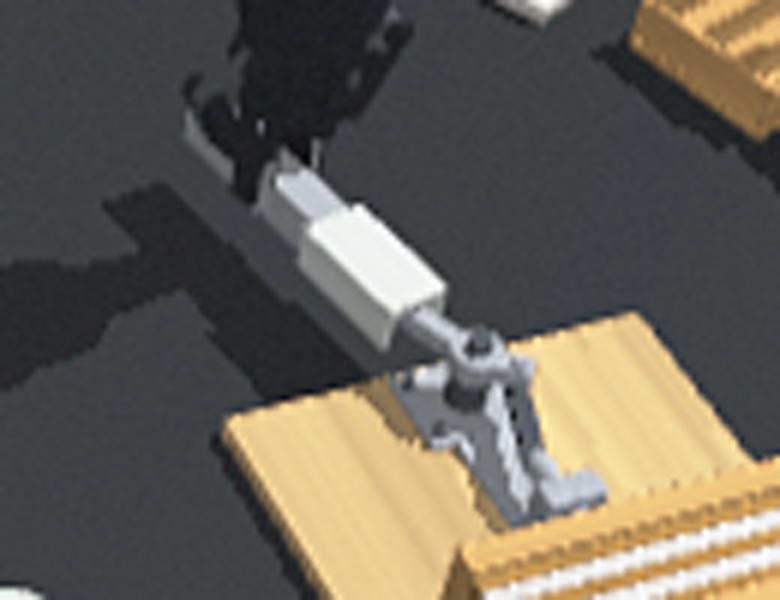

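```bash
cat >> h.py <<'E'
def arc(phis):
    o=observe();M=R.from_quat(o["ee_rot"]).as_matrix();v=P-o["eef_pos"][:2]
    for f in phis:
        c,s=np.cos(-f),np.sin(-f);w=np.array([c*v[0]-s*v[1],s*v[0]+c*v[1]]);d=np.r_[P-w-o["eef_pos"][:2],0]
        print(f,(M.T@d*1000).round(0))
E
python3 - <<'E'
from h import *
arc(np.arange(.08,.6,.08))
E
```

```text
0.08 [-0.  0. 12.]
0.16 [-0. -1. 24.]
0.24 [-0. -2. 36.]
0.32 [-0. -5. 48.]
0.4 [-0. -9. 59.]
0.48000000000000004 [ -0. -13.  71.]
0.5599999999999999 [ -0. -18.  82.]
```

Call:
jog_arm(increments=[{"delta_pos": [0,0,12],"roll": 0.08},{"delta_pos": [0,-1,24],"roll": 0.16},{"delta_pos": [0,-2,36],"roll": 0.24},{"delta_pos": [0,-5,48],"roll": 0.32},{"delta_pos": [0,-9,59],"roll": 0.4},{"delta_pos": [0,-13,71],"roll": 0.48},{"delta_pos": [0,-18,82],"roll": 0.56},{"delta_pos": [0,-18,82],"roll": 0.56}])

```text
time: 9.28
eef_pos: [0.5108, 0.1504, 0.0578]
ee_rot: [-0.355, 0.611, 0.348, 0.616]
ft_force: [-5.3, -6.6, -1.7]
width: 0.0216
```

```bash
python3 - <<'E'
from h import *
st();arc([.08,.16,.24,.32,.4,.45,.5,.55])
s=eyes.capture("scene");save(s,"s6c.png",(350,130,480,230),6)
E
```

```text
[0.5108 0.1504 0.0578] F [-5.3 -6.6 -1.7] w 0.0216 yaw -30.3 R 0.152 bearing -27.2 9.2833
0.08 [ 0.  0. 12.]
0.16 [ 0. -1. 24.]
0.24 [ 0. -2. 36.]
0.32 [ 0. -5. 48.]
0.4 [ 0. -9. 60.]
0.45 [  0. -11.  67.]
0.5 [  0. -15.  74.]
0.55 [  0. -18.  81.]
```

View pics/s6c.png

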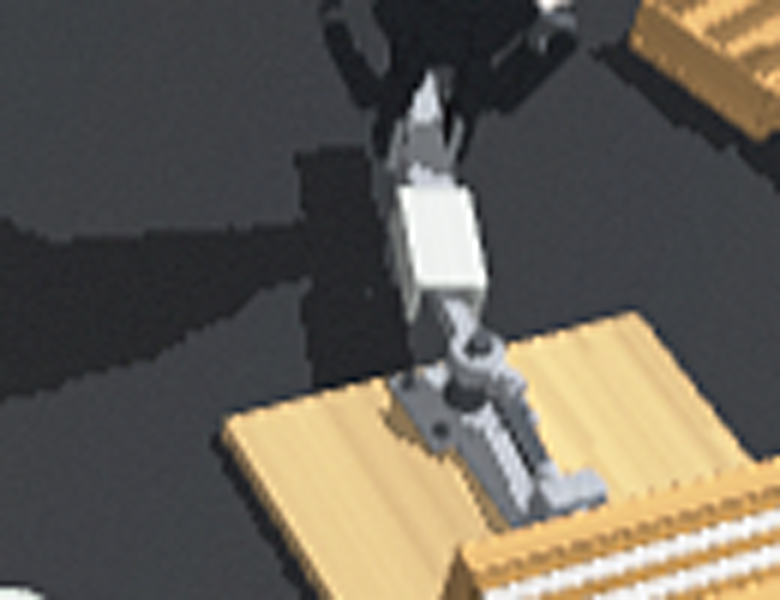

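Call:
jog_arm(increments=[{"delta_pos": [0,0,12],"roll": 0.07},{"delta_pos": [0,-1,24],"roll": 0.15},{"delta_pos": [0,-2,36],"roll": 0.22},{"delta_pos": [0,-5,48],"roll": 0.3},{"delta_pos": [0,-9,60],"roll": 0.37},{"delta_pos": [0,-13,71],"roll": 0.44},{"delta_pos": [0,-13,71],"roll": 0.44},{"delta_pos": [0,-13,71],"roll": 0.44}])

```text
time: 10.0
eef_pos: [0.5574, 0.2047, 0.0581]
ee_rot: [-0.215, 0.671, 0.209, 0.678]
ft_force: [-0.2, -0.6, -3.3]
width: 0.0217
```

```bash
python3 - <<'E'
from h import *
st();arc([.04,.08,.12,.16])
s=eyes.capture("scene");save(s,"s7c.png",(370,130,500,230),6)
p=wcap();save(p,"w7.png")
E
```

```text
[0.5574 0.2047 0.0581] F [-0.2 -0.6 -3.3] w 0.0217 yaw -55.1 R 0.1522 bearing -54.4 10.0
0.04 [ 0. -0.  6.]
0.08 [ 0. -0. 12.]
0.12 [ 0. -1. 18.]
0.16 [ 0. -2. 24.]
```

View pics/s7c.png

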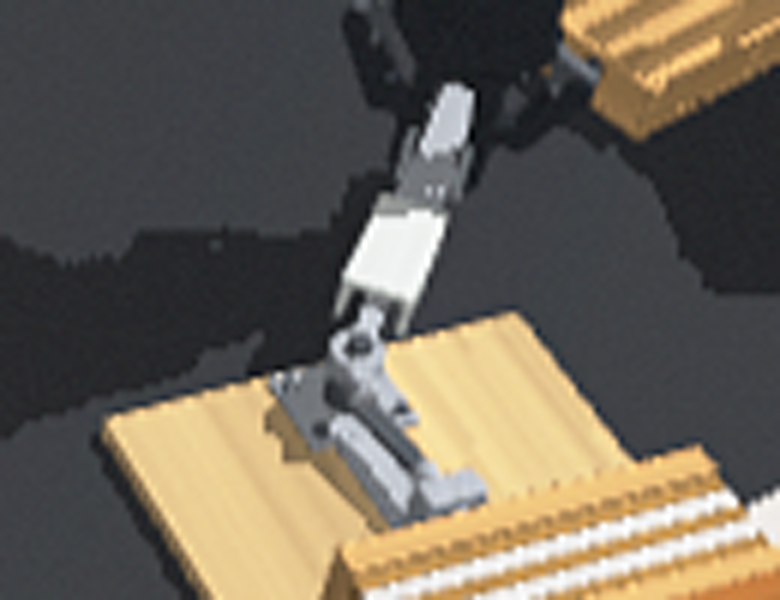

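View pics/w7.png

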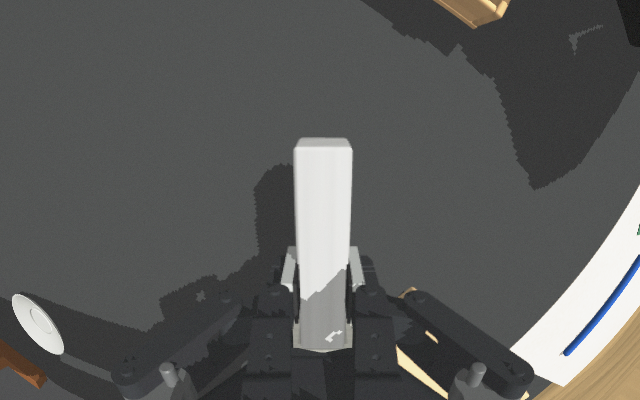

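The force vanished as the toggle snapped over, and the lever is centred in the channel mouth. I'll nudge slightly further to confirm it's on the stop, then lift.

Call:
jog_arm(increments=[{"delta_pos": [0,0,4],"roll": 0.02},{"delta_pos": [0,0,7],"roll": 0.04},{"delta_pos": [0,0,9],"roll": 0.05},{"delta_pos": [0,0,9],"roll": 0.05}])

```text
time: 10.43
eef_pos: [0.5646, 0.2096, 0.0581]
ee_rot: [-0.198, 0.677, 0.192, 0.683]
ft_force: [-0.9, -0.4, -3.1]
width: 0.0216
```

```bash
python3 - <<'E'
from h import *
st()
E
```

```text
[0.5646 0.2096 0.0581] F [-0.9 -0.4 -3.1] w 0.0216 yaw -58.0 R 0.1522 bearing -57.7 10.4333
```

Call:
jog_arm(increments=[{"delta_pos": [0,0,-7],"roll": -0.04},{"delta_pos": [-5,0,-7],"roll": -0.04},{"delta_pos": [-25,0,-7],"roll": -0.04},{"delta_pos": [-50,0,-7],"roll": -0.04},{"delta_pos": [-80,0,-7],"roll": -0.04},{"delta_pos": [-80,0,-7],"roll": -0.04},{"delta_pos": [-80,0,-7],"roll": -0.04}])

```text
time: 11.02
eef_pos: [0.5586, 0.2066, 0.1401]
ee_rot: [-0.211, 0.671, 0.205, 0.68]
ft_force: [-0.0, 0.3, -3.2]
width: 0.0218
```

```bash
python3 - <<'E'
from h import *
st();go([.44,.17,.12])
s=eyes.capture("scene");save(s,"s8c.png",(370,130,500,230),6)
E
```

```text
[0.5586 0.2066 0.1401] F [-0.   0.3 -3.2] w 0.0218 yaw -55.8 R 0.153 bearing -55.2 11.0167
{'d': array([  18.5,   36.7, -118.8]), 'toolx': array([ 0.015, -0.005, -1.   ]), 'zheading_deg': np.float64(34.2), 'j': array([ 0.23,  0.25,  1.55, -0.01,  1.33, -0.37]), 't': 11.0167}
```

View pics/s8c.png

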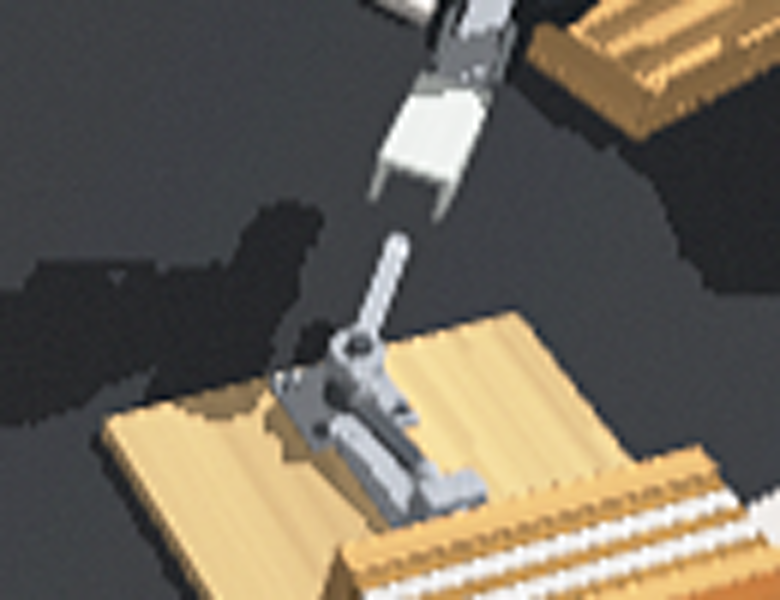

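The bar is off the lever, and the lever stays in its closed position. Carrying the bar to a free patch of bench.

Call:
jog_arm(increments=[{"delta_pos": [0,12,-30],"roll": 0},{"delta_pos": [0,24,-65],"roll": 0},{"delta_pos": [0,37,-100],"roll": 0},{"delta_pos": [10,37,-119],"roll": 0},{"delta_pos": [40,37,-119],"roll": 0},{"delta_pos": [60,37,-119],"roll": 0},{"delta_pos": [80,37,-119],"roll": 0},{"delta_pos": [80,37,-119],"roll": 0}])

```text
time: 11.73
eef_pos: [0.4371, 0.169, 0.053]
ee_rot: [-0.211, 0.675, 0.205, 0.677]
ft_force: [-1.9, -0.5, -4.3]
width: 0.0215
```

```bash
python3 - <<'E'
from h import *
st();go([.44,.17,.026])
s=eyes.capture("scene");save(s,"s9.png")
t=ray(s,(370+397/6,130+238/6),.046);pv=ray(s,(370+357/6,130+342/6),.059);print(t,pv,np.degrees(np.arctan2(*(pv-t)[1::-1])),np.hypot(*(pv-t)[:2]))
E
```

```text
[0.4371 0.169  0.053 ] F [-1.9 -0.5 -4.3] w 0.0215 yaw -55.8 R 0.2266 bearing -22.8 11.7333
{'d': array([27. , -0.5,  2.9]), 'toolx': array([ 0.005, -0.007, -1.   ]), 'zheading_deg': np.float64(34.2), 'j': array([ 0.21,  0.09,  1.93, -0.01,  1.12, -0.38]), 't': 11.7333}
[0.59116948 0.15482253 0.046     ] [0.64868208 0.07877245 0.059     ] -52.90173636070174 0.09534838291032664
```

View pics/s9.png

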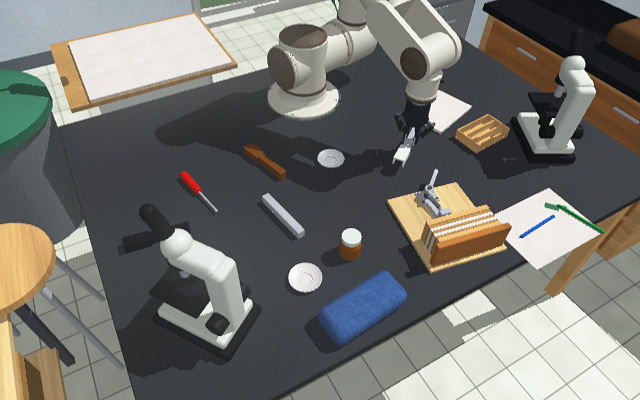

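The scene picture gives a lever swing of about 1.44 rad, which is consistent with the stop. The space below the bar is free. Lowering gently.

Call:
jog_arm(increments=[{"delta_pos": [8,0,0],"roll": 0},{"delta_pos": [15,0,0],"roll": 0},{"delta_pos": [21,0,0],"roll": 0},{"delta_pos": [25,0,0],"roll": 0},{"delta_pos": [27,0,0],"roll": 0},{"delta_pos": [28,0,0],"roll": 0},{"delta_pos": [28,0,0],"roll": 0}])

```text
time: 12.37
eef_pos: [0.4384, 0.1691, 0.0272]
ee_rot: [-0.211, 0.674, 0.205, 0.678]
ft_force: [-0.2, -0.4, -3.2]
width: 0.0217
```

Call:
jog_arm(increments=[{"delta_pos": [2,0,0],"roll": 0},{"delta_pos": [3,0,0],"roll": 0},{"delta_pos": [4,0,0],"roll": 0},{"delta_pos": [4,0,0],"roll": 0},{"delta_pos": [4,0,0],"roll": 0}])

```text
time: 12.78
eef_pos: [0.4386, 0.1691, 0.024]
ee_rot: [-0.211, 0.674, 0.205, 0.678]
ft_force: [-6.1, -1.9, 14.4]
width: 0.022
```

The bar is on the bench (force up to 14 N). Releasing.

Call:
jog_arm(increments=[{"delta_pos": [0,0,0],"roll": 0},{"delta_pos": [0,0,0],"roll": 0},{"delta_pos": [0,0,0],"roll": 0},{"delta_pos": [0,0,0],"roll": 0},{"delta_pos": [0,0,0],"roll": 0},{"delta_pos": [0,0,0],"roll": 0}], gripper=65, squeeze=20)

```text
time: 13.28
eef_pos: [0.4386, 0.1691, 0.0239]
ee_rot: [-0.211, 0.674, 0.205, 0.678]
ft_force: [0.3, -1.2, -0.4]
width: 0.0554
```

Call:
jog_arm(increments=[{"delta_pos": [-10,0,0],"roll": 0},{"delta_pos": [-30,0,0],"roll": 0},{"delta_pos": [-60,0,0],"roll": 0},{"delta_pos": [-100,0,0],"roll": 0},{"delta_pos": [-140,0,0],"roll": 0},{"delta_pos": [-140,0,0],"roll": 0},{"delta_pos": [-140,0,0],"roll": 0}])

```text
time: 13.87
eef_pos: [0.4383, 0.1702, 0.1668]
ee_rot: [-0.211, 0.672, 0.205, 0.679]
ft_force: [-0.6, 0.2, -1.3]
width: 0.0552
```

```bash
python3 - <<'E'
from h import *
st()
p=wcap();save(p,"w10.png")
s=eyes.capture("scene");save(s,"s10.png",(330,100,510,240),4)
E
```

```text
[0.4383 0.1702 0.1668] F [-0.6  0.2 -1.3] w 0.0552 yaw -55.8 R 0.226 bearing -23.2 13.8667
```

View pics/s10.png

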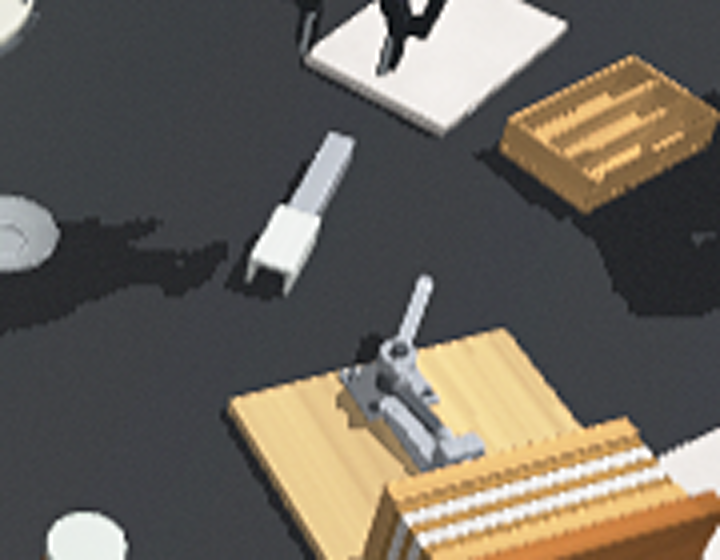

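View pics/w10.png

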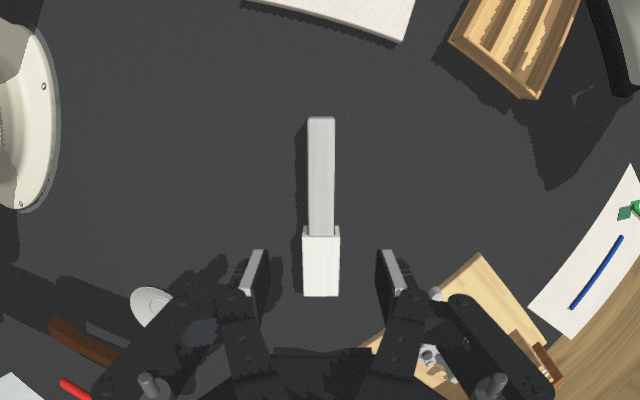

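The bar lies flat and upright at (320,205) in the wrist view, clear of the open fingers. The scene crop shows the lever still pointing left, in the closed position, at (412,315). The gripper touches nothing, so I'm handing the job in.

```bash
python3 - <<'E'
from h import *
print(env.close_job());print(observe()["time"])
E
```

```text
the job is handed in; nothing more can be done
None
the job is handed in; nothing more can be done
```

The clamp is closed, the extension bar is back flat on the bench, and I handed the job in at about 14 s of the 64 s allowed. No verdict was reported.

- **What I did:** I picked up the bright-headed bar and lowered its head over the lever, with no contact force. I then swung it about 1.5 rad around the pivot; the side force peaked at about 12 N in the readings and fell to zero past the dead point. After lifting the bar off, I set it down near (0.43, 0.18), released it and backed away.
- **Final checks:** The last pictures show the bar flat and right side up, clear of the fingers, with the force near zero. The lever stayed in its closed position. I never moved near the plain bar; it was last seen lying where it had been, just before I set the extension bar down.
- **Limits and mismatches:**
  - **Lever angle:** I could only measure it from the pictures. The scene camera gave about 1.44 rad of swing, against 1.5 at the stop and the 1.38 needed; its bar heading had read about 2° off.
  - **Stop check:** A further 9 mm nudge to confirm the lever was on its stop met no force. It stayed within the channel's play, so it did not confirm anything.
  - **Refused move:** One move was refused because its rows lacked a roll value; nothing moved, and I repeated it.

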